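# Feed a tube rack past the spring gate of the reader chute

### The job

Push the filled tube rack along its aluminium chute, past the spring gate, until it rests against the end stop at the reader. The gate's blade blocks the way: keep it sunk by pressing the long hinged steel leaf beside the chute down with one fingertip, while the other finger pushes the rack from behind, and do not let the blade up while the rack is over it. Only press and push: never lift or tip the rack; then take the hand away so that the gate springs up behind the rack, and leave the other things on the bench where they are.

Things in the scene. Friction and masses are not known exactly. Their poses are not given: they have to be found in the camera images.
- chute: Fixed aluminium chute on a black base plate. Origin: on the table, below the channel's centre line, at the gate. +y: direction of travel; +x: across, towards the hinged leaf; z up. May stand turned by 0.3 rad. Channel y = -220 to 100 mm, floor 45 mm above the table, 60 mm wide between guide rails (x = 30 to 34 mm either side) with tops 57 mm above the table.
- end_stop (a point): Centre of the face of the steel end stop across the channel, at chute y = 100 mm, 17 mm above the floor; the plate is 68 mm wide, its top 83 mm above the table. Behind it a white reader housing 80 mm wide, to chute y = 172 mm, 100 mm high.
- rack_center (a point): Centre of the white tube rack with grey tube caps standing in the chute: 56 mm across (chute x), 80 mm along it (y), 50 mm high plus 6 mm of caps, 0.18 to 0.35 kg; end faces flat plates. The point is 25 mm above its underside, 70 mm above the table. Starts before the gate, centre at chute y = -120 to -70 mm; against the end stop the centre is at y = 60 mm.
- gate (a joint): Angle of the sprung gate leaf (rad): 0 = up, blade blocking; 0.22 = pressed fully down on its stop, blade 13 mm below the floor; at about 0.12 the blade is level with the floor. It springs up when let go. Pressing at mid-width takes about 4 N at first, 8 N fully down.
- blade_top (a point): Middle of the top edge of the gate's dark steel blade, which moves with the leaf and stands through a slot in the channel floor at chute y = 0: 34 mm across, 6 mm thick, 14 mm above the floor when the gate is up.
- treadle (a point): Point on the top face of the gate's leaf, 55 mm from the hinge line (chute x = about 70 mm), at chute y = -75 mm. The leaf is a flat steel plate parallel to the chute: y = -195 to 45 mm, x = 50 to 117 mm. Fully down it is level, top 67 mm above the table (10 mm above the guide rails); up, its inner edge is 16 mm higher. A finger can press it anywhere and slide along it.
- leaf_hinge (a point): Point on the leaf's hinge line (parallel to the chute, along the leaf's outer edge, chute x = 125 mm, 62 mm above the table), at chute y = -75 mm. Two posts carry it, 73 mm high, at chute y = -206 and 56 mm.
- jar: Bystander: small lidded jar, 38 mm across, 50 mm high, on the robot's side of the chute. Origin: centre of its underside.
- dishes: Bystander: two stacked dishes, 88 mm across, 32 mm high, on the robot's side of the chute. Origin: centre of the underside.
- marker: Bystander: marker pen lying on the far side of the chute, 132 mm long, 12 mm thick. Origin: under its middle.
- vial: Bystander: amber vial, 32 mm across, 65 mm high, on the far side of the chute. Origin: centre of its underside.
- flask: Bystander: bottle, 60 mm across, 140 mm high. Origin: centre of its underside.
- spare_rack: Bystander: empty white rack, 50 x 110 x 40 mm, standing on the table. Origin: centre of its underside.
- tip_box: Bystander: grey box with a clear lid, 83 x 113 x 63 mm. Origin: centre of its underside.
Mind the look-alikes: they are no part of the job. Leave any blue or red look-alike of the part that bears rack_center alone.

How it is judged:
On the way, in this order (a step that is already met when the one before it is completed fails the run):
1. the rack is passing over the gate while a finger holds the gate down (value of joint gate above 0.12 rad and contact force between the fingers and gate above 0.3 N and y of rack_center in the frame of chute between -0.035 and 0.035 m), for 0.2 s.
2. the rack has come past the gate with the gate still held down (value of joint gate above 0.12 rad and contact force between the fingers and gate above 0.3 N and y of rack_center in the frame of chute above 0.044 m), for 0.05 s.
At the end, for the whole second after the job is handed in: The rack stands flat on the channel floor within 7 mm of the end stop, past the gate; the gate is up again behind it (joint below 0.03 rad); the rack is at rest (y of rack_center in the frame of chute between 0.053 and 0.064 m and x of rack_center in the frame of chute between -0.006 and 0.006 m and height (world z) of rack_center between 0.066 and 0.074 m and angle between rack_center's own z axis and vertical below 0.06 rad and value of joint gate below 0.03 rad and linear speed of rack below 0.01 m/s); the robot touches nothing.
It fails at once if the rack is lifted or tipped (more than 10 mm or 0.2 rad) (height (world z) of rack_center above 0.08 m or angle between rack_center's own z axis and vertical above 0.2 rad).
It fails at once if the gate is let up under the rack (y of rack_center in the frame of chute between -0.032 and 0.032 m and value of joint gate below 0.09 rad).
It fails at once if another thing on the bench is moved more than 25 mm (distance of any of jar, dishes, marker, vial, flask, spare_rack, tip_box from where it was at the start of the episode above 0.025 m).
It also fails if it takes over 35 s, if anything falls off the work surface, if the arm or the gripper's body presses on something with over 40 N, if the wrist force passes 120 N, or if a joint passes its speed limit or range.

### The arm

A 6-joint arm with a two-finger parallel gripper is mounted at the origin on the work surface. World frame = base frame: x ahead of the robot, y to its left, z up, the work surface at z = 0. Lengths are in m, angles in rad, forces in N, time in s.
With the tool pointing down it reaches from about 0.35 to 0.975 m from the base axis. Payload 4.9 kg.
Tool frame: the origin (TCP) lies at the very end of the fingers, on their centre line; the grasp point (between the pads) lies 19 mm behind it; z points along the fingers, y is the direction in which the jaws open and shut (so a half turn about z gives the same grasp; the last joint's range is limited). The gripper opens to 85 mm and grips with 20 to 120 N. Pads are 22 mm wide; open, the fingers measure 114 mm over their backs; the gripper's body (76 mm by 85 mm) begins 54 mm behind the grasp point. The pads swing forward as they close: fully open they stand 13 mm farther back than shut.
Start: joints at [-1.295, 0.053, 1.613, -0, 1.476, -0.119], TCP at [0.24, -0.577, 0.231] pointing down, gripper open.
Joint ranges: [-3.01, 3.01], [-1.01, 2.22], [0.06, 2.58], [-1.02, 4.17], [0.09, 2.62], [-3.14, 3.14]. Speed limits (rad/s): [2.57, 2.57, 3.14, 3.14, 3.14, 3.14].

### API

Orientations are given as a unit quaternion [x, y, z, w].
In Python, from cell import state, grab_frame, calibration, close_job, find_in gives the robot as it stands.
- The arm moves only by the tool servo_tool, never from a script. Its argument "rows" is text: rows parted by semicolons, each of 7 numbers parted by spaces: the turn, a rotation vector about the tool's x, y, z in degrees, then the shift along the tool's x, y, z in mm, then the finger opening in mm, from 0 to 85.4. In form: wx wy wz dx dy dz jaw; .... A call has 1 to 5 rows; each row shifts and turns the pose as measured when the row begins, along the tool's axes as they then stand; what a row does not reach is not made up. A row lasts 1/10 s, in which the tool goes at most 50 mm and 8.59 degrees, less where a joint would pass 70% of its speed; a pose out of reach is approached as far as the arm can. A call is refused whole if a number of a shift passes 50 or a number of a turn 8.59, either way. A call with a gripper value outside its range is refused whole. The fingers move at their own pace and stop on an object; "newtons" is the grip in N (left out, the last holds). Time passes only in rows, so rows that do not move let the fingers close. It gives the time, the measured TCP pose, the force and the opening at its end, in the units of the state.
- state(): the state, without advancing time (a new reading comes with each control period).
- grab_frame(name): name is "side" or "top"; returns (picture, depth): 420x560x3 uint8, red, green, blue; 420x560 float32, m along the optical axis (not along the pixel's ray), 0 where there is no reading.
- calibration(name): a dict with "intrinsics" (3x3 intrinsics, pixels), "xyz" and "orientation" of the camera in the world. Camera axes: x right, y up, looking along -z (the intrinsics and any distortion apply to the point x, -y, -z); pixel columns grow to the right and rows downward; lengths in m; the calibration is good to about 2 mm. A picture is of the moment at which its call begins. calibration takes no time and is no camera call.
- close_job(): hands the job in, once; it reports no verdict.
Trained networks look in the newest picture that a camera, given by its name, has taken for a name from the list of things; names that differ only in an ending like _2 or _b are one class to them, and where a whole thing is asked for, a point or a joint stands for the part that bears it (a point fixed in the world has none). Each returns a list of dicts, best first, with "score" (0 to 1); they miss things now and then, are a little off and sometimes report something else, mostly with a low value. They report only what shows in the picture. A call takes as long as a camera call. They do not tell look-alikes from the thing itself.
- find_in(thing, camera): "position" ([x, y, z] in m, in the coordinates of the camera as it stood for that picture, good to about 4 mm: the middle of the surface that is visible of it).
The state is a dict: "time": time; "qpos": joint angles; "qd": joint speeds; "effort": joint torques, N m; "eef_pos": TCP position; "tool_rot": TCP orientation; "wrist_force": force on the tool from outside, world axes, zero at the start; "torque": the same for the moment, N m; "grip_width": opening from 0.0 (shut) to 1.0 (fully open).
Only numpy, scipy, OpenCV 4.12 (cv2) and the standard library are available. Lean on these libraries where they do the work, as an engineer would, in place of code of your own. Each camera call takes 0.05 s, during which the arm holds its last target. There are 200 camera calls.

## Working session

There is one attempt and no reset: what is moved stays moved. The work goes in short steps, Python scripts to look and compute and a tool call to move; the robot and the scene stay as the last step left them, time stands still between calls to the robot, and variables do not carry over. Pictures are saved under pics/ and viewed, about 8 in all and at most 12, crops included, and the job is handed in when it is done.

Besides the shell and the picture viewer there is one more tool, called in YAML: its name, and indented under it one key for each argument. servo_tool: Moves the arm, as the interface text tells. Its arguments: {"type":"object","properties":{"rows":{"type":"string"},"newtons":{"type":"number"}},"required":["rows"]}

```bash
mkdir -p pics; cat > h.py <<'E'
import numpy as np, cv2
from cell import *
from scipy.spatial.transform import Rotation as R
def cam(n):
    c=calibration(n); return np.array(c["intrinsics"]),np.array(c["xyz"]),R.from_quat(c["orientation"]).as_matrix()
def cloud(n,d):
    K,t,M=cam(n); v,u=np.mgrid[:d.shape[0],:d.shape[1]]
    P=np.stack([(u-K[0,2])/K[0,0]*d,-(v-K[1,2])/K[1,1]*d,-d],-1)
    return P@M.T+t
def look(n,name):
    im,d=grab_frame(n); cv2.imwrite(f"pics/{name}.png",im[:,:,::-1]); np.savez(f"{name}.npz",im=im,d=d,P=cloud(n,d)); return im,d
def find(th,n):
    K,t,M=cam(n)
    return [(round(r["score"],2),(M@np.array(r["position"])+t).round(4)) for r in find_in(th,n)]
E
python3 - <<'E'
from h import *
for n in ("top","side"):
    look(n,n+"0"); c=calibration(n); print(n,c)
    for th in ("chute","rack_center","treadle","blade_top","end_stop","leaf_hinge","jar","dishes","flask","tip_box","spare_rack","vial","marker"):
        try: print(th,find(th,n)[:3])
        except Exception as e: print(th,e)
print(state())
E
```

```text
top {'intrinsics': array([[382.01447083,   0.        , 279.30298867],
       [  0.        , 382.01447083, 212.80684057],
       [  0.        ,   0.        ,   1.        ]]), 'xyz': array([0.4505338 , 0.05737189, 1.11447276]), 'orientation': array([ 0.05727651, -0.04396174, -0.70413688,  0.70638376])}
chute [(0.74, array([0.5696, 0.0533, 0.044 ]))]
rack_center [(0.72, array([ 0.6073, -0.3873,  0.0952])), (0.67, array([ 0.5158, -0.035 ,  0.0935])), (0.66, array([ 0.3802, -0.1682,  0.0458]))]
treadle [(0.79, array([ 0.605 , -0.0152,  0.0748]))]
blade_top [(0.97, array([ 0.6091, -0.0171,  0.076 ]))]
end_stop [(0.78, array([0.5717, 0.0535, 0.0504]))]
leaf_hinge [(0.96, array([0.5709, 0.0534, 0.0452])), (0.63, array([ 0.5163, -0.0388,  0.0963]))]
jar []
dishes [(0.58, array([0.4176, 0.1646, 0.0312]))]
flask [(0.9, array([ 0.6037, -0.3858,  0.0937]))]
tip_box [(0.88, array([0.5788, 0.5356, 0.0615]))]
spare_rack [(0.88, array([ 0.4259, -0.3993,  0.0362]))]
vial [(0.54, array([0.5704, 0.0521, 0.0495])), (0.52, array([0.7203, 0.1153, 0.0407]))]
marker [(0.43, array([ 0.7139, -0.0372,  0.0107])
[... 1273 characters left out ...]
 0.0062, 0.032 ]))]
marker []
{'time': 1.4, 'qpos': array([-1.29498302e+00,  5.26985048e-02,  1.61289647e+00, -8.28903012e-06,
        1.47601102e+00, -1.18998206e-01]), 'qd': array([ 0.00023464, -0.00044992, -0.00018083, -0.00139528, -0.0004961 ,
        0.0009661 ]), 'effort': array([ 1.86343732e-04, -3.93671179e+01, -3.70452976e+01, -9.24336132e-05,
        5.08040794e-04, -2.30799895e-05]), 'eef_pos': array([ 0.24039001, -0.57689853,  0.23130661]), 'tool_rot': array([ 9.80578599e-01,  1.96126516e-01, -4.63559389e-06, -6.32530025e-06]), 'wrist_force': array([-0.92706003,  0.64836506, -0.49507761]), 'torque': array([-0.01409713,  0.00168889, -0.01777452]), 'grip_width': 1.0023526452421234}
```

View pics/top0.png

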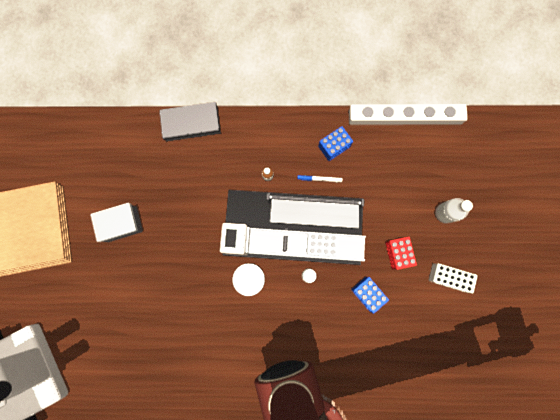

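View pics/side0.png

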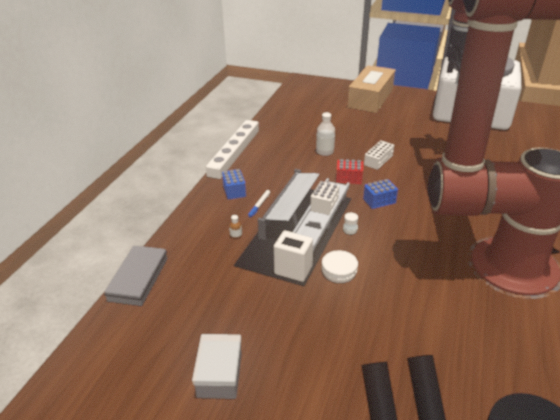

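Top view: chute runs right→left (+y world), with the leaf on the far side at px (270–362, 197–230), the white rack at about (322,243), the blade at (285,243) and the reader at (233,238). The side view agrees. The blue and red racks are look-alikes. Next I fit the chute frame from depth.

```bash
python3 - <<'E'
from h import *
for n in ("top","side"):
    z=np.load(n+"0.npz"); P=z["P"].reshape(-1,3); im=z["im"].reshape(-1,3).astype(int)
    box=(P[:,0]>.46)&(P[:,0]<.70)&(P[:,1]>-.2)&(P[:,1]<.3)
    def rect(m,l):
        q=P[m&box]; 
        if len(q)<10: print(n,l,len(q)); return
        (c,s,a)=cv2.minAreaRect((q[:,:2]*1000).astype(np.float32)); print(n,l,len(q),np.round(c,1),np.round(s,1),round(a,2),"z",np.percentile(q[:,2],[5,50,95]).round(4))
    rect((P[:,2]>.094)&(P[:,2]<.112)&(P[:,1]>.1),"housing")
    rect((P[:,2]>.0905)&(P[:,2]<.115)&(P[:,1]<.05)&(P[:,0]<.555),"rack")
    rect((P[:,2]>.06)&(P[:,2]<.092)&(P[:,0]>.568)&(P[:,1]<.08),"leaf")
    rect((P[:,2]>.04)&(P[:,2]<.062)&(P[:,0]<.57),"chan")
    sel=(im.max(1)<60)&(P[:,2]<.015)&(P[:,2]>-.01);rect(sel,"base")
im=cv2.imread("pics/top0.png"); cv2.imwrite("pics/crop.png",cv2.resize(im[180:275,210:375],None,fx=4.8,fy=4.8,interpolation=cv2.INTER_CUBIC))
E
```

```text
top housing 729 [530.1 200. ] [66.5 80.1] 86.1 z [0.0963 0.0999 0.1033]
top rack 633 [515.  -38.9] [80. 56.] 86.33 z [0.0923 0.0963 0.1027]
top leaf 2145 [606.  -36.9] [235.7  81.3] 87.03 z [0.0654 0.0741 0.0827]
top chan 2161 [524.8  28.7] [375.2  86.7] 87.31 z [0.0419 0.0454 0.058 ]
top base 165 [570.2  40. ] [391.8 191.4] 86.22 z [0.001  0.0046 0.008 ]
side housing 618 [530.1 202.4] [71.6 80.5] 86.8 z [0.0955 0.0999 0.1028]
side rack 368 [515.4 -36.1] [84.5 59.2] 83.83 z [0.0924 0.0973 0.1027]
side leaf 1100 [606.3 -38.2] [239.3  83.4] 87.05 z [0.0656 0.0744 0.083 ]
side chan 1305 [525.4  38. ] [399.1  86.9] 87.39 z [0.0423 0.0478 0.0595]
side base 0
```

View pics/crop.png

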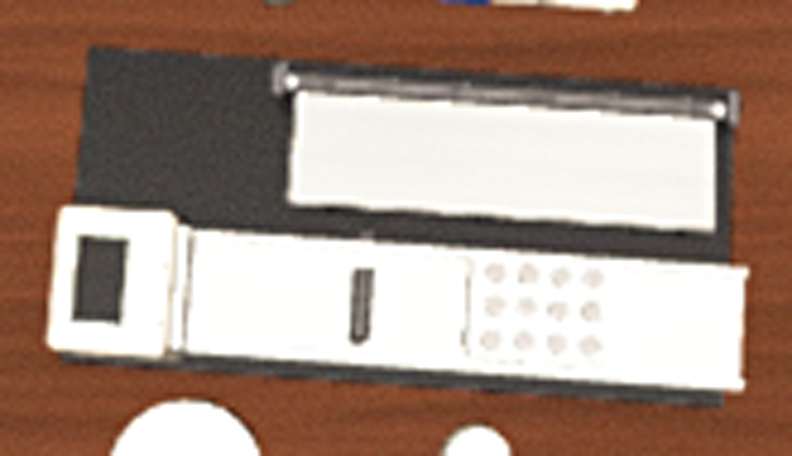

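```bash
cat >> h.py <<'E'
O=np.array([.5214,.0618]); UY=np.array([.063,.998]); UX=np.array([.998,-.063])
def loc(p): p=np.array(p)[:2]-O; return np.array([p@UX,p@UY])*1000
def pose():
    s=state(); M=R.from_quat(s["tool_rot"]).as_matrix()
    print("t",s["time"],"loc",loc(s["eef_pos"]).round(1),"z",round(s["eef_pos"][2]*1000,1),"head",np.degrees(np.arctan2(M[1,0],M[0,0])).round(2),"F",s["wrist_force"].round(1),"g",round(s["grip_width"],3),"tilt",np.degrees(M[:2,2]).round(2)); return s
E
python3 - <<'E'
from h import *
P=np.load("top0.npz")["P"]
K,t,M=cam("top")
def ray(u,v,z):
    d=M@np.array([(u-K[0,2])/K[0,0],-(v-K[1,2])/K[1,1],-1]); return t+d*(z-t[2])/d[2]
for nm,u,v,z in (("blade",361/4.8+210,305/4.8+180,.059),("stop front top",190/4.8+210,290/4.8+180,.083),("channel rear",746/4.8+210,327/4.8+180,.05),("leaf near-rear",714/4.8+210,229/4.8+180,.083),("leaf near-front",289/4.8+210,204/4.8+180,.083)):
    print(nm,loc(ray(u-.4,v-.4,z)).round(1))
s=pose(); d=(O+.035*UX-.164*UY-s["eef_pos"][:2])*1000/15
for i in range(15):
    a=np.radians(22.62+min(i,8)*7.975); print(round(d@[np.cos(a),np.sin(a)],1),round(d@[np.sin(a),-np.cos(a)],1))
E
```

```text
blade [-3.2  0.1]
stop front top [-2.6 96.6]
channel rear [  -0.5 -222.2]
leaf near-rear [  51.2 -195.7]
leaf near-front [49.7 44.3]
t 1.4 loc [-240.2 -655.1] z 231.3 head 22.62 F [-0.9  0.6 -0.5] g 1.002 tilt [-0.  0.]
30.9 -21.3
33.6 -16.8
35.6 -11.9
36.9 -6.9
37.5 -1.7
37.4 3.5
36.5 8.7
35.0 13.6
32.7 18.4
32.7 18.4
32.7 18.4
32.7 18.4
32.7 18.4
32.7 18.4
32.7 18.4
```

Frame agrees within ~2 mm. Moving.

servo_tool:
  rows: "0 0 -8 31 -21 0 60; 0 0 -8 34 -17 0 60; 0 0 -8 36 -12 0 60; 0 0 -8 37 -7 0 60; 0 0 -8 37 -2 0 60"

```text
time: 1.9
eef_pos: [0.3414, -0.4166, 0.231]
tool_rot: [0.849, 0.528, -0.0, 0.001]
wrist_force: [0.2, -0.7, -0.4]
grip_width: 0.704
```

servo_tool:
  rows: "0 0 -8 37 3 0 60; 0 0 -8 36 9 0 60; 0 0 -8 35 14 0 60; 0 0 0 33 18 0 60; 0 0 0 33 18 0 60"

```text
time: 2.4
eef_pos: [0.4403, -0.2491, 0.2317]
tool_rot: [0.714, 0.7, -0.0, 0.002]
wrist_force: [0.7, 0.2, -0.7]
grip_width: 0.702
```

```bash
python3 -c "
from h import *
pose()"
```

```text
t 2.4 loc [ -61.4 -315.4] z 231.7 head 88.82 F [ 0.7  0.2 -0.7] g 0.702 tilt [ 0.14 -0.19]
```

servo_tool:
  rows: "0 0 2 33 21 5 60; 0 0 0.5 33 21 15 60; 0 0 0 33 21 20 60; 0 0 0 33 21 20 60; 0 0 0 19 12 20 60"

```text
time: 2.9
eef_pos: [0.5517, -0.097, 0.1557]
tool_rot: [0.729, 0.684, 0.002, 0.008]
wrist_force: [0.2, -0.1, 0.2]
grip_width: 0.702
```

```bash
python3 -c "
from h import *
pose(); look('top','top1');look('side','side1')
a=cv2.imread('pics/top1.png')[170:285,200:390];b=cv2.imread('pics/side1.png')[140:290,220:420]
a=cv2.resize(a,(760,460));b=cv2.resize(b,(760,570),interpolation=cv2.INTER_CUBIC)
cv2.imwrite('pics/a1.png',a);cv2.imwrite('pics/b1.png',b);pose()"
```

```text
t 2.9 loc [  40.2 -156.6] z 155.7 head 86.32 F [ 0.2 -0.1  0.2] g 0.702 tilt [ 0.86 -0.52]
t 3.0 loc [  37.8 -156.1] z 152.3 head 86.43 F [0.2 0.1 0. ] g 0.703 tilt [ 0.46 -0.38]
```

View pics/b1.png

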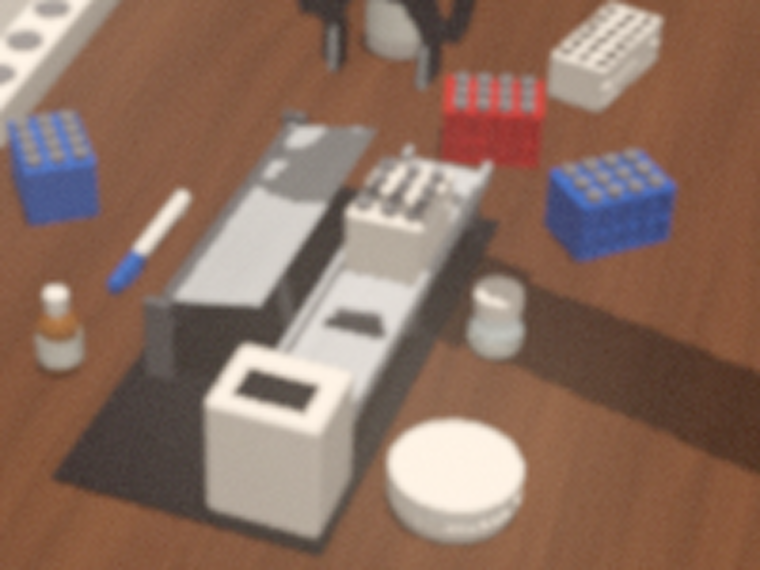

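servo_tool:
  rows: "0.4 0.4 0 -9 -3 20 60; 0 0 0 0 0 15 60; 0 0 0 0 0 12 60; 0 0 0 0 0 3 60; 0 0 0 0 0 0 60"

```text
time: 3.5
eef_pos: [0.5446, -0.1097, 0.0995]
tool_rot: [0.73, 0.683, 0.0, 0.001]
wrist_force: [-0.1, -0.5, 0.1]
grip_width: 0.699
```

```bash
python3 -c "
from h import *
pose()"
```

```text
t 3.5 loc [  34.  -169.7] z 99.5 head 86.2 F [-0.1 -0.5  0.1] g 0.699 tilt [ 0.09 -0.02]
```

servo_tool:
  rows: "0 0 0 0 0 7 60; 0 0 0 0 0 5 60; 0 0 0 0 0 4 60; 0 0 0 0 0 4 60; 0 0 0 0 0 0 60"

```text
time: 4.0
eef_pos: [0.5457, -0.1107, 0.0796]
tool_rot: [0.731, 0.683, 0.001, 0.002]
wrist_force: [-0.2, -0.2, 0.3]
grip_width: 0.701
```

```bash
python3 -c "
from h import *
pose(); look('side','side2')
b=cv2.imread('pics/side2.png')[140:260,260:420]
cv2.imwrite('pics/b2.png',cv2.resize(b,(800,600),interpolation=cv2.INTER_CUBIC))"
```

```text
t 4.0 loc [  35.1 -170.6] z 79.6 head 86.14 F [-0.2 -0.2  0.3] g 0.701 tilt [ 0.27 -0.08]
```

View pics/b2.png

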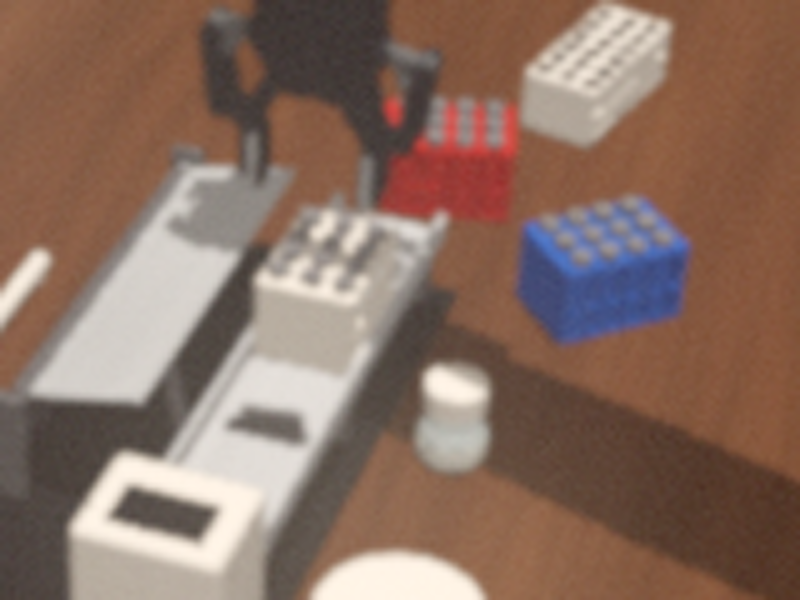

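The left finger is over the leaf near its rear, tip at about (255,185). The right finger is behind the rack, at about (370,205). Neither touches yet.

servo_tool:
  rows: "0 0 0 0 0 3 60; 0 0 0 0 0 3 60; 0 0 0 0 0 3 60; 0 0 0 0 0 3 60; 0 0 0 0 0 2 60"

```text
time: 4.55
eef_pos: [0.5481, -0.1113, 0.0695]
tool_rot: [0.73, 0.683, 0.002, 0.004]
wrist_force: [-3.2, 1.1, 6.3]
grip_width: 0.704
```

```bash
python3 -c "
from h import *
pose()"
```

```text
t 4.55 loc [  37.5 -171.1] z 69.5 head 86.18 F [-3.2  1.1  6.3] g 0.704 tilt [ 0.52 -0.18]
```

servo_tool:
  rows: "0.3 0.1 0 0 -1 3 60; 0.2 0 0 0 -0.5 3 60; 0 0 0 0 -0.5 2 60; 0 0 0 0 0 2 60; 0 0 0 0 0 1 60"

```text
time: 5.05
eef_pos: [0.548, -0.1115, 0.0651]
tool_rot: [0.73, 0.684, 0.0, 0.001]
wrist_force: [-5.8, 1.1, 8.0]
grip_width: 0.702
```

```bash
python3 -c "
from h import *
pose()"
```

```text
t 5.05 loc [  37.4 -171.2] z 65.1 head 86.24 F [-5.8  1.1  8. ] g 0.702 tilt [ 0.09 -0.08]
```

servo_tool:
  rows: "0 0 0 0 -2 3 60; 0 0 0 0 -2 3 60; 0 0 0 0 -1 3 60; 0 0 0 0 0 3 60; 0 0 0 0 0 2 60"

```text
time: 5.55
eef_pos: [0.548, -0.1115, 0.0612]
tool_rot: [0.729, 0.684, 0.003, 0.004]
wrist_force: [-9.6, 1.8, 14.1]
grip_width: 0.704
```

```bash
python3 -c "
from h import *
pose(); look('side','side3')
b=cv2.imread('pics/side3.png')[140:260,260:420]
cv2.imwrite('pics/b3.png',cv2.resize(b,(800,600),interpolation=cv2.INTER_CUBIC))
P=np.load('side3.npz')['P'].reshape(-1,3);l=(P[:,:2]-O)@np.stack([UX,UY],1)*1000
for a in range(50,120,10):
  m=(abs(l[:,0]-a-5)<5)&(l[:,1]>-80)&(l[:,1]<30)&(P[:,2]>.05); print(a+5,m.sum(),np.median(P[m,2]).round(4))
m=(abs(l[:,0])<25)&(l[:,1]>-140)&(l[:,1]<-20)&(P[:,2]>.09); print('rack',l[m].min(0),l[m].max(0))"
```

```text
t 5.55 loc [  37.4 -171.3] z 61.2 head 86.32 F [-9.6  1.8 14.1] g 0.704 tilt [ 0.59 -0.13]
55 96 0.0666
65 85 0.0673
75 88 0.0666
85 85 0.0676
95 86 0.0667
105 79 0.0666
115 77 0.0664
rack [ -24.95061741 -139.88894779] [ 24.98700516 -55.59977893]
```

View pics/b3.png

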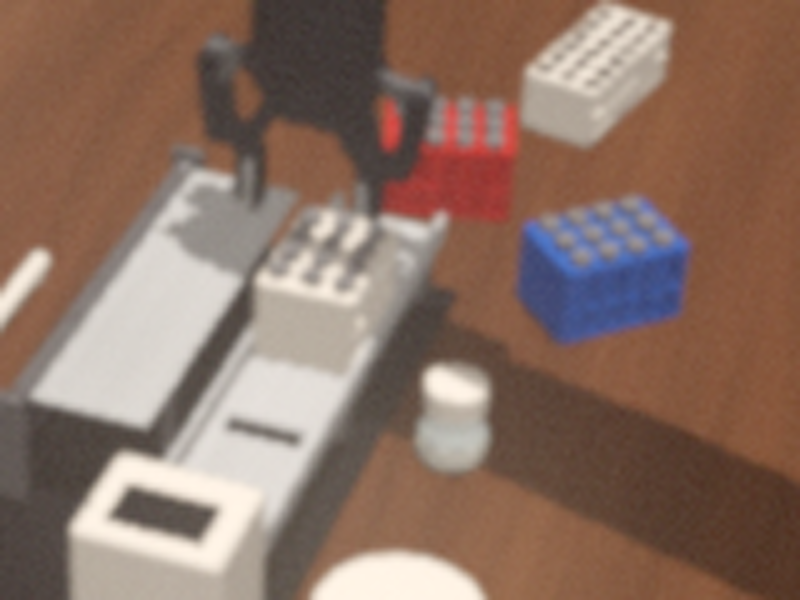

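Leaf is level at 67 mm, fully down, and the blade has sunk (only the slot shows). I'll slide along now, keeping the pressure on.

servo_tool:
  rows: "0.3 0 0 6 0 3 60; 0.2 0 0 6 0 3 60; 0 0 0 6 0 3 60; 0 0 0 6 0 3 60; 0 0 0 6 0 3 60"

```text
time: 6.1
eef_pos: [0.5597, -0.093, 0.0612]
tool_rot: [0.73, 0.683, -0.001, 0.017]
wrist_force: [-4.5, -5.5, 10.5]
grip_width: 0.705
```

```bash
python3 -c "
from h import *
pose()"
```

```text
t 6.1 loc [  48.  -152.1] z 61.2 head 86.17 F [-4.5 -5.5 10.5] g 0.705 tilt [ 1.25 -1.53]
```

servo_tool:
  rows: "1 1 0 2 -4 3 60; 0.6 0.6 0 2 -4 3 60; 0.3 0.4 0 2 -4 3 60; 0.2 0.3 0 2 -3 3 60; 0.2 0.3 0 2 -2 3 60"

```text
time: 6.6
eef_pos: [0.5606, -0.0922, 0.0643]
tool_rot: [0.73, 0.683, 0.009, 0.009]
wrist_force: [-4.4, -3.5, 10.1]
grip_width: 0.708
```

```bash
python3 -c "
from h import *
pose()"
```

```text
t 6.6 loc [  48.9 -151.3] z 64.3 head 86.15 F [-4.4 -3.5 10.1] g 0.708 tilt [ 1.38 -0.05]
```

servo_tool:
  rows: "1.5 0.2 0 0 -6 4 60; 1.5 0 0 0 -6 5 60; 1.5 0 0 0 -6 5 60; 1 0 0 0 -5 5 60; 1 0 0 0 -4 5 60"

```text
time: 7.1
eef_pos: [0.5579, -0.0933, 0.0625]
tool_rot: [0.731, 0.682, -0.01, -0.013]
wrist_force: [-4.8, 3.9, 20.6]
grip_width: 0.701
```

```bash
python3 -c "
from h import *
pose(); s=state(); print(s['qpos'].round(3),s['effort'].round(1),s['torque'].round(2))"
```

```text
t 7.1 loc [  46.2 -152.5] z 62.5 head 86.09 F [-4.8  3.9 20.6] g 0.701 tilt [-1.85  0.24]
[-0.295  0.099  1.862 -0.006  1.213 -0.224] [ -1.8 -26.3 -24.4  -0.6  -0.9   0.1] [0.62 0.16 0.08]
```

servo_tool:
  rows: "0.2 0.3 0 6 -5 3 60; 0.3 0.3 0 6 -5 3 60; 0.4 0.3 0 6 -5 3 60"

```text
time: 7.4
eef_pos: [0.5564, -0.0823, 0.0662]
tool_rot: [0.731, 0.682, -0.006, -0.007]
wrist_force: [1.5, -5.6, 6.9]
grip_width: 0.705
```

```bash
python3 -c "
from h import *
pose()"
```

```text
t 7.4 loc [  44.  -141.6] z 66.2 head 86.05 F [ 1.5 -5.6  6.9] g 0.705 tilt [-1.    0.15]
```

servo_tool:
  rows: "0.4 0.3 0 4 -4 6 60; 0.5 0.3 0 5 -4 5 60; 0.5 0.3 0 5 -4 5 60"

```text
time: 7.7
eef_pos: [0.5565, -0.077, 0.063]
tool_rot: [0.731, 0.682, -0.006, -0.004]
wrist_force: [-1.2, -10.0, 11.1]
grip_width: 0.702
```

```bash
cat > m.py <<'E'
from h import *
pose(); look('side','sm')
P=np.load('sm.npz')['P'].reshape(-1,3);l=(P[:,:2]-O)@np.stack([UX,UY],1)*1000
xs=[];zs=[]
for a in range(55,115,6):
  m=(abs(l[:,0]-a-3)<3)&(l[:,1]>-20)&(l[:,1]<35)&(P[:,2]>.05)&(P[:,2]<.09); xs.append(a+3);zs.append(np.median(P[m,2])*1000)
print('leaf angle ~',-np.polyfit(xs,zs,1)[0],np.round(zs,1))
m=(abs(l[:,0])<25)&(l[:,1]>-160)&(l[:,1]<98)&(P[:,2]>.088)&(P[:,2]<.104); 
print('rack top y front',np.percentile(l[m,1],[1,50,99]).round(1))
E
python3 m.py
```

```text
t 7.7 loc [  43.7 -136.3] z 63.0 head 86.03 F [ -1.2 -10.   11.1] g 0.702 tilt [-0.83 -0.09]
leaf angle ~ 0.015114907073232552 [67.9 68.  67.5 67.9 67.5 66.7 66.9 67.1 67.4 67.3]
rack top y front [-135.8  -76.4  -42.9]
```

servo_tool:
  rows: "0.4 0.4 0 8 -3 5 60; 0.4 0.4 0 9 -3 5 60; 0.4 0.4 0 9 -3 5 60; 0.4 0.4 0 9 -3 5 60"

```text
time: 8.15
eef_pos: [0.5618, -0.0566, 0.0619]
tool_rot: [0.732, 0.682, -0.004, -0.001]
wrist_force: [-3.7, -10.2, 14.1]
grip_width: 0.703
```

```bash
python3 m.py
```

```text
t 8.15 loc [  47.8 -115.7] z 61.9 head 85.92 F [ -3.7 -10.2  14.1] g 0.703 tilt [-0.42 -0.27]
leaf angle ~ 0.004382194096425702 [67.2 67.4 66.7 67.1 67.3 66.6 66.9 67.8 66.5 66.9]
rack top y front [-114.   -57.5  -20.6]
```

servo_tool:
  rows: "0.3 0.4 -0.2 9 -6 5 60; 0.3 0.4 -0.2 9 -6 5 60; 0.3 0.4 -0.2 9 -6 5 60; 0.3 0.4 0 9 -6 5 60"

```text
time: 8.6
eef_pos: [0.5602, -0.0323, 0.0616]
tool_rot: [0.729, 0.685, 0.006, 0.008]
wrist_force: [1.3, -8.5, 11.2]
grip_width: 0.699
```

```bash
python3 m.py
```

```text
t 8.6 loc [ 44.6 -91.5] z 61.6 head 86.44 F [ 1.3 -8.5 11.2] g 0.699 tilt [ 1.16 -0.24]
leaf angle ~ 0.014317491811930087 [67.5 68.1 68.5 67.6 67.5 67.3 67.7 68.1 66.7 67.2]
rack top y front [-87.8 -30.6   2.4]
```

servo_tool:
  rows: "0.9 0.4 0 9 -5 6 60; 0.8 0.4 0 9 -5 6 60; 0.6 0.4 0 9 -5 6 60; 0.5 0.4 0 9 -5 6 60"

```text
time: 9.05
eef_pos: [0.5641, -0.0105, 0.061]
tool_rot: [0.729, 0.684, 0.005, 0.01]
wrist_force: [-2.4, -11.3, 16.8]
grip_width: 0.7
```

```bash
python3 m.py
```

```text
t 9.05 loc [ 47.2 -69.5] z 61.0 head 86.35 F [ -2.4 -11.3  16.8] g 0.7 tilt [ 1.21 -0.42]
leaf angle ~ -0.012991436754083725 [66.7 66.9 67.1 67.3 67.  67.7 67.4 67.3 67.4 67.5]
rack top y front [-65.  -11.5  24.3]
```

servo_tool:
  rows: "0.9 0.5 0 9 -6 5.5 60; 0.8 0.4 0 9 -6 5.5 60; 0.7 0.4 0 9 -6 5.5 60; 0.6 0.4 0 9 -6 5.5 60; 0.6 0.4 0 9 -6 5.5 60"

```text
time: 9.6
eef_pos: [0.5652, 0.0194, 0.0609]
tool_rot: [0.73, 0.683, 0.007, 0.009]
wrist_force: [-0.3, -9.4, 14.2]
grip_width: 0.702
```

```bash
python3 m.py
```

```text
t 9.6 loc [ 46.4 -39.5] z 60.9 head 86.21 F [-0.3 -9.4 14.2] g 0.702 tilt [ 1.34 -0.18]
leaf angle ~ -0.012570680810503033 [66.6 66.7 66.8 66.8 66.8 67.4 67.3 66.3 67.4 67.5]
rack top y front [-36.3  20.   53.7]
```

servo_tool:
  rows: "0.9 0.4 0 9 -6 5.5 60; 0.8 0.4 0 9 -6 5.5 60; 0.7 0.4 0 9 -6 5.5 60; 0.7 0.4 0 9 -6 5.5 60; 0.7 0.4 0 9 -6 5.5 60"

```text
time: 10.15
eef_pos: [0.5665, 0.0506, 0.061]
tool_rot: [0.731, 0.682, 0.008, 0.007]
wrist_force: [-0.5, -11.0, 14.3]
grip_width: 0.702
```

```bash
python3 m.py
```

```text
t 10.15 loc [45.7 -8.4] z 61.0 head 86.09 F [ -0.5 -11.   14.3] g 0.702 tilt [1.25 0.09]
leaf angle ~ 0.012575605048794142 [67.  66.8 67.6 70.6 69.4 67.8 67.3 67.3 67.3 66.7]
rack top y front [-6.1 51.  84.7]
```

servo_tool:
  rows: "0.8 0.3 -0.2 8 -5 5.5 60; 0.7 0.3 0 8 -5 5.5 60; 0.7 0.3 0 7 -5 5.5 60"

```text
time: 10.5
eef_pos: [0.569, 0.0659, 0.061]
tool_rot: [0.73, 0.683, 0.007, 0.006]
wrist_force: [-2.4, -11.1, 16.3]
grip_width: 0.702
```

```bash
python3 m.py
```

```text
t 10.5 loc [47.2  7.1] z 61.0 head 86.24 F [ -2.4 -11.1  16.3] g 0.702 tilt [1.06 0.03]
leaf angle ~ 0.014564099629804938 [67.3 67.4 67.4 69.4 70.1 67.4 66.5 67.6 67.2 67. ]
rack top y front [11.6 62.4 97.6]
```

servo_tool:
  rows: "0.7 0.2 0 7 -5 5 60; 0.7 0.2 0 6 -5 5 60; 0.7 0.2 0 6 -4 5 60"

```text
time: 10.85
eef_pos: [0.5692, 0.0675, 0.0614]
tool_rot: [0.727, 0.686, -0.007, 0.013]
wrist_force: [-8.4, -21.9, 21.0]
grip_width: 0.703
```

```bash
python3 m.py; python3 -c "
import cv2
b=cv2.imread('pics/sm.png')[140:300,220:420]
cv2.imwrite('pics/b4.png',cv2.resize(b,(750,600),interpolation=cv2.INTER_CUBIC))"
```

```text
t 10.85 loc [47.4  8.7] z 61.4 head 86.7 F [ -8.4 -21.9  21. ] g 0.703 tilt [ 0.44 -1.62]
leaf angle ~ 0.035919031916622046 [67.  67.3 67.6 71.4 68.7 69.  66.3 66.4 66.6 66. ]
rack top y front [ 9.1 60.2 97.2]
```

View pics/b4.png

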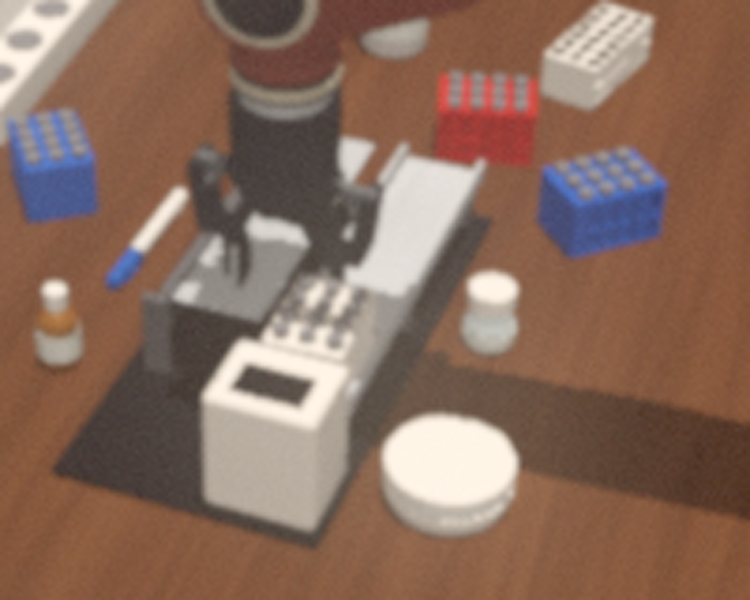

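The rack sits against the stop: pushing force doubled and there was no further travel. Next I back off while still pressing, then lift.

servo_tool:
  rows: "0.3 0.8 0 -6 -2 3 60; 0 0.5 0 -8 0 3 60; 0 0 0 -6 0 -5 60; 0 0 0 0 0 -15 60; 0 0 0 0 0 -25 60"

```text
time: 11.4
eef_pos: [0.5717, 0.0491, 0.1094]
tool_rot: [0.727, 0.686, 0.007, 0.005]
wrist_force: [0.4, -0.5, -0.3]
grip_width: 0.705
```

servo_tool:
  rows: "0 0 0 0 0 -30 60; 0 0 0 -30 0 -40 60; 0 0 0 -40 0 -30 60; 0 0 0 -40 0 0 60; 0 0 0 -30 0 0 60"

```text
time: 11.9
eef_pos: [0.5625, -0.0912, 0.219]
tool_rot: [0.724, 0.689, 0.008, 0.008]
wrist_force: [0.5, -0.1, -0.4]
grip_width: 0.708
```

servo_tool:
  rows: "0 0 0 -40 0 0 60; 0 0 0 -40 0 0 60; 0 0 0 -30 0 0 60; 0 0 0 0 0 0 60"

```text
time: 12.3
eef_pos: [0.5559, -0.2079, 0.2221]
tool_rot: [0.725, 0.688, 0.008, 0.01]
wrist_force: [-0.0, 1.9, -0.1]
grip_width: 0.701
```

```bash
python3 m.py; python3 -c "
from h import *
look('top','top9')
P=np.load('top9.npz')['P'].reshape(-1,3)
m=(P[:,2]>.0905)&(P[:,2]<.115)&(P[:,1]>.06)&(P[:,1]<.1585)&(P[:,0]<.57)&(P[:,0]>.48)
c=cv2.minAreaRect((P[m,:2]*1000).astype(np.float32));print(c,loc(np.array(c[0])/1000))
b=cv2.imread('pics/sm.png')[140:300,220:420]
cv2.imwrite('pics/b5.png',cv2.resize(b,(750,600),interpolation=cv2.INTER_CUBIC))"
```

```text
t 12.3 loc [  51.4 -267. ] z 222.1 head 86.99 F [-0.   1.9 -0.1] g 0.701 tilt [ 1.43 -0.21]
leaf angle ~ 0.21564391689385748 [81.8 80.7 79.5 78.3 77.5 75.8 74.7 73.2 71.5 70. ]
rack top y front [21.2 65.4 97.5]
((524.353515625, 119.13455200195312), (53.92888641357422, 78.1509017944336), 0.1867258995771408) [-0.66446818 57.40595438]
```

View pics/b5.png

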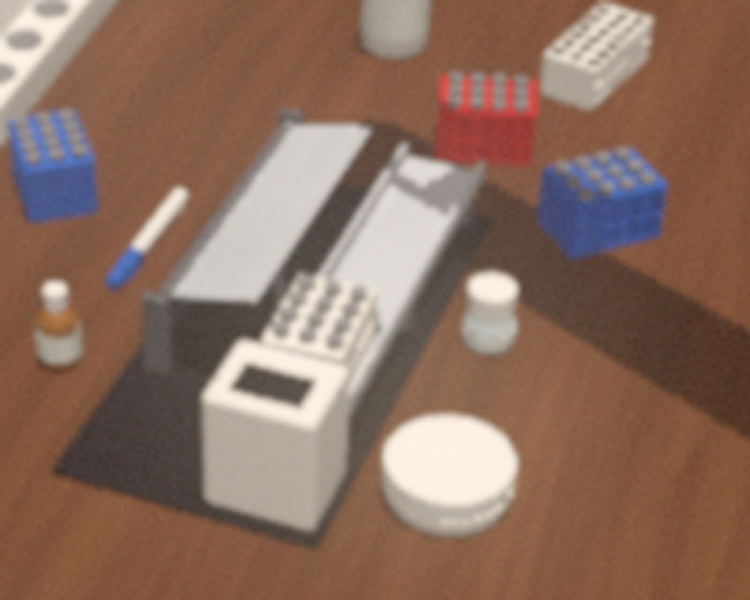

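The leaf is up again, the rack stands by the stop behind the reader, and the bystanders are undisturbed.

```bash
python3 -c "
from cell import *
print(close_job())"
```

```text
the job is handed in; nothing more can be done
None
```

I pushed the rack along the chute, over the gate and up to the end stop, then handed the job in at about 12.4 s of the 35 s allowed. `close_job()` gives no verdict, so I can't confirm the pass.

**The pass over the gate:** one finger pressed the leaf down while the other pushed the rack from behind. The leaf measured level, to within about 0.015 rad of fully down, at every check while the rack was over the blade. The pushing force jumped from 11 N to 22 N with almost no further travel, which I took as the rack meeting the stop. I then backed off and lifted the hand.

**Last checks:**
- **Gate:** the leaf has sprung up, tilted about 0.216 rad from level, so the gate joint should read close to 0.
- **Rack:** its top is centred at chute x ≈ -1 mm, y ≈ 57 mm from the top camera. The finger contact and force jump suggest 60 mm. That small disagreement is within my 2–3 mm error in locating the chute, and both values lie inside the allowed 53–64 mm.
- **Robot and bench:** the hand is clear, 0.22 m up and behind the chute. In the last side view, the bystanders and look-alikes in the frame look unmoved. I judged this by eye, and the tip box and most of the flask were outside that crop.

**What went less well:** before the rack reached the gate, the hand drifted about 10 mm sideways and the leaf came partly up for a moment. I corrected the pressure and tilt, and neither recurred while the rack was over the blade. The hand stayed about 10 mm off to the side for the whole push.

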